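# Clamp a knife-sharpening head on the pass

### The job

Plug the blue knife-sharpening head fully down into the socket of the bench clamp. Then pump the red lever - move the jaw with the lever only, do not push the jaw itself - until the orange sprung pad meets the head and is pressed about half way into the jaw, never all the way home, and finish while still holding the lever forward with that pressure kept on. Leave the other things on the counter where they are.

Things in the scene. Friction and masses are not known exactly. Their poses are not given: they have to be found in the camera images.
- clamp: grey bench clamp fixed to the worktop, plate 90 (x) x 275 (y) x 10 mm, z up. Origin on the worktop; plate from y = -150 to +125 mm. Along x = 0 from +y: back stop (40 mm wide, top 68 mm up, face at y = +100 mm), socket block (80 x 66 mm, top 30 up), jaw with orange pad (44 wide, top 74 up), brake housing (y -64 to -36, top 69 up), red lever, rear guide (y -143, 62 up), bar end to y = -180
- socket (a point): centre of the mouth of the oblong socket hole in the top of the aluminium socket block: 30 mm above the worktop, at x = 0, y = +80 mm in the clamp's frame. Hole 31.2 mm (clamp x) by 23.2 mm (clamp y), 20 mm deep, bevelled mouth. Its axes are the clamp's. Left of the clamp a tall pillar stands on the counter (world x 0.35 to 0.55, y 0.25 to 0.32 m): draw the arm in before swinging past it
- head: blue plug-in knife-sharpening head, 130 to 250 g, upright on its grey plug foot; origin under the foot, z up. Foot 30 (x) x 22 (y) x 18 mm, tip slightly narrower; blue body 50 (x) x 34 (y) mm from 18 to 68 mm up, knife slot along x in its top. Fits the socket either way round; when home its body rests on the block, origin 12 mm above the worktop, 3 mm off the back stop. Grip its ends (50 mm)
- jaw (a joint): advance of the jaw and its toothed bar towards the socket (clamp +y), 0 to 0.065 m; starts between 0 and 0.02. A friction brake of about 5 N holds it where it is. There is no release: pumping only drives it forward
- pad (a joint): how far the orange sprung pad is pressed into the jaw: 0 = free, 0.012 m = fully home. Its spring gives about 1 N at first touch and 0.5 N more per mm
- pad_face (a point): centre of the orange pad's front face (36 mm wide x 34 mm high), 53 mm above the worktop, at y = 15 mm + jaw - pad in the clamp's frame; it meets the seated head's long side at about y = 63 mm, so touch comes at about jaw = 0.048
- lever (a joint): straight travel of the red pump lever towards the socket (clamp +y), 0 (rest) to 0.025 m (end stop). A 2 to 4 N spring returns it. Going forward its pawl catches the next tooth (7 mm apart: up to 7 mm idle travel) and takes the jaw along one to one; going back it slips over the teeth and the jaw stays. Pulling takes about 8 N, up to 7 N more as the pad is pressed
- lever_grip (a point): where to take the red lever: in its upright paddle, 32 (clamp x) x 14 (clamp y) mm, from 74 to 126 mm above the worktop; this point is 105 mm up, at y = -118 mm + lever in the clamp's frame, and moves with it
- onion_5: brown onion, 82 mm across, 94 mm tall, bystander; origin under its centre
- ramekin_0: small brown ramekin with red dip, 69 mm across, 34 mm tall, bystander; origin under its centre
- ramekin_1: small dark ramekin with green dip, 69 mm across, 34 mm tall, bystander; origin under its centre
- order_bell: counter bell, cream dome on a black foot, 81 mm across, 57 mm tall, bystander; origin under its centre
- espresso_cup: white espresso cup with handle, 60 mm across, 50 mm tall, bystander; origin under its centre
Things that resemble listed ones, but are neither listed nor needed, are in the scene too. There is more than one size of the head; the job needs the larger.

How it is judged (in metres and radians):
On the way, in this order (a step that is already met when the one before it is completed fails the run):
1. the head is seated in the socket, the pad not yet touching it (z of head in the frame of clamp below 0.0155 m and horizontal distance between head and socket below 0.005 m and angle between the x axis of head and the x axis of clamp, either way round below 0.12 rad and angle between head's own z axis and vertical below 0.12 rad and value of joint pad below 0.0015 m), for 0.2 s.
2. the pad has been pumped up against the seated head (z of head in the frame of clamp below 0.0155 m and horizontal distance between head and socket below 0.005 m and angle between the x axis of head and the x axis of clamp, either way round below 0.12 rad and angle between head's own z axis and vertical below 0.12 rad and contact force between pad and head above 0.5 N and value of joint pad above 0.0015 m), for 0.1 s.
At the end, for the whole second after the job is handed in: Head seated: origin at most 15.5 mm up, within 5 mm of the socket axis, turned and tilted under 0.12 rad; pad pressed in 3 to 9 mm, pushing on the head with over 1 N; fingers still hold the lever (over 1 N), 2 mm or more forward of rest; robot clear of the head (z of head in the frame of clamp below 0.0155 m and horizontal distance between head and socket below 0.005 m and angle between the x axis of head and the x axis of clamp, either way round below 0.12 rad and angle between head's own z axis and vertical below 0.12 rad and value of joint pad between 0.003 and 0.009 m and contact force between pad and head above 1 N and value of joint lever above 0.002 m and contact force between lever and the fingers above 1 N and contact force between head and the arm below 0.5 N); the arm keeps its last pose, push and grip.
It fails at once if the pad is pressed fully home (head crushed) (value of joint pad above 0.0115 m).
It fails at once if the jaw or pad is pushed by the robot instead of by the lever (contact force between any of jaw, pad and the arm above 4 N).
It fails at once if a bystander is moved more than 3 cm (distance of any of onion_5, ramekin_0, ramekin_1, order_bell, espresso_cup from where it was at the start of the episode above 0.03 m).
It also fails if it takes over 72 s, if anything falls off the work surface, if the arm or the gripper's body presses on something with over 40 N, if the wrist force passes 120 N, or if a joint passes its speed limit or range.

### The arm

A 7-joint arm with a two-finger parallel gripper is mounted at the origin on a cart in front of the work surface, level with it; the furniture and walls round the work are solid. World frame = base frame: x ahead of the robot, y to its left, z up, the work surface at z = 0. Lengths are in mm, angles in rad, forces in N, time in s.
With the tool pointing down it reaches from about 400 to 875 mm from the base axis. Payload 4.4 kg.
Tool frame: the origin (TCP) lies at the very end of the fingers, on their centre line; the grasp point (between the pads) lies 19 mm behind it; y points along the fingers, z is the direction in which the jaws open and shut, and the axes are right-handed (so a half turn about y gives the same grasp; the last joint's range is limited). The gripper opens to 85 mm and grips with 20 to 120 N. Pads are 22 mm wide; open, the fingers measure 114 mm over their backs; the gripper's body (76 mm by 85 mm) begins 54 mm behind the grasp point. The pads swing forward as they close: fully open they stand 13 mm farther back than shut.
Start: joints at [1.102, 0.628, 0.038, 1.517, -0.027, 0.996, -0.02], TCP at [254.827, -597.981, 200.113] pointing down, gripper open.
Joint ranges: [-3.06, 3.06], [-0.37, 2.12], [-1.25, 1.32], [0.18, 2.47], [-1.1, 4.24], [0.23, 1.98], [-2.94, 2.94]. Speed limits (rad/s): [2.57, 2.57, 3.14, 3.14, 3.14, 3.14, 3.14].

### API

Orientations are given as [roll, pitch, yaw] about the fixed x, y, z axes, in that order (R = Rz(yaw) Ry(pitch) Rx(roll)).
In Python, from cell import * gives the robot as it stands.
- The arm moves only by the tool apply_moves, never from a script. Its argument "targets" is a list of rows, each a list of 6 numbers: the shift along the tool's x, y, z in units of 40 mm (1.0 is 40 mm), then the turn, a rotation vector about the tool's x, y, z in units of 8 degrees (1.0 is 8 degrees). A call has 1 to 12 rows; each row shifts and turns the commanded pose from where the row before left it, along the tool's axes as they then stand; what a row does not reach is not made up. A row lasts 1/8 s, in which the tool goes at most 62.5 mm and 10.7 degrees, less where a joint would pass 70% of its speed; a pose out of reach is approached as far as the arm can. A call is refused whole if a number of a shift passes 1 or a number of a turn 1, either way. A call with a gripper value outside its range is refused whole. "jaw" is the gripper command: -1 is shut, 1 is fully open, values between are in proportion, set as the call begins (left out, the last holds). The fingers move at their own pace and stop on an object; the grip force is fixed at half the most. Time passes only in rows, so rows that do not move let the fingers close. It gives the time, the measured TCP pose, the force and the opening at its end, in the units of the state.
- read_state(): the state, without advancing time (a new reading comes with each control period).
- get_image(name): name is "side" or "top" or "wrist"; returns the picture (400x640x3 uint8, red, green, blue); there is no depth.
- calibration(name): a dict with "fx", "fy", "cx", "cy" (pixels), "k1" (the pictures are not rectified: a ray, as slopes to the right and down, at radius r is drawn at 1 + k1 r^2 times it, then the intrinsics apply), "world_from_camera" (4x4, takes a point from camera to world coordinates). Camera axes: x right, y down, z forward; pixel columns grow to the right and rows downward; lengths in mm; the calibration is good to about 2 mm. A picture is of the moment at which its call begins: read the wrist's pose just before it. calibration takes no time and is no camera call; for the wrist camera it gives the pose at the moment of the call.
- finish_job(): hands the job in, once; it reports no verdict.
The state is a dict: "clock": time; "qpos": joint angles; "qd": joint speeds; "tau": joint torques, N m; "eef_pos": TCP position; "tool_rot": TCP orientation; "force": force on the tool from outside, world axes, zero at the start; "torque": the same for the moment, N m; "width": finger opening in mm.
Only numpy, scipy, OpenCV 4.12 (cv2) and the standard library are available. Lean on these libraries where they do the work, as an engineer would, in place of code of your own. Each camera call takes 0.05 s, during which the arm holds its last target. There are 200 camera calls.

## Working session

There is one attempt and no reset: what is moved stays moved. The work goes in short steps, Python scripts to look and compute and a tool call to move; the robot and the scene stay as the last step left them, time stands still between calls to the robot, and variables do not carry over. Pictures are saved under pics/ and viewed, about 8 in all and at most 12, crops included, and the job is handed in when it is done.

Besides the shell and the picture viewer there is one more tool, called after "Emit:" as name(argument=value, ...) on one line, values as JSON. apply_moves: Moves the arm, as the interface text tells. Its arguments: {"type":"object","properties":{"targets":{"type":"array"},"jaw":{"type":"number"}},"required":["targets"]}

```bash
mkdir -p pics; python3 - <<'E'
from cell import *
import cv2, numpy as np
s=read_state(); print({k:np.round(v,3) for k,v in s.items()})
for n in ["side","top"]:
    im=get_image(n); cv2.imwrite(f"pics/{n}0.png",im[:,:,::-1])
    c=calibration(n); print(n,c)
print(read_state()["clock"])
E
```

```text
{'clock': np.float64(0.0), 'qpos': array([ 1.102,  0.629,  0.038,  1.518, -0.027,  0.996, -0.02 ]), 'qd': array([-0.001,  0.   , -0.   ,  0.001, -0.001,  0.   ,  0.   ]), 'tau': array([ 1.0000e-03, -5.6339e+01,  1.2270e+00, -1.9344e+01,  1.1000e-02,
        1.1000e-02,  0.0000e+00]), 'eef_pos': array([ 254.579, -597.339,  199.193]), 'tool_rot': array([-1.573, -0.   , -2.739]), 'force': array([-0.302, -0.177,  0.255]), 'torque': array([ 0.001,  0.031, -0.03 ]), 'width': np.float64(85.48)}
side {'fx': 456.7896168089777, 'fy': 456.7896168089777, 'cx': 313.1789201676845, 'cy': 196.02232007440125, 'k1': -0.009113314690032206, 'world_from_camera': array([[ 9.97586809e-01,  4.85960786e-02, -4.95881003e-02,
         6.55709015e+02],
       [ 6.93153486e-02, -6.56010938e-01,  7.51561729e-01,
        -1.04527495e+03],
       [ 3.99261668e-03, -7.53185283e-01, -6.57796312e-01,
         9.15015143e+02],
       [ 0.00000000e+00,  0.00000000e+00,  0.00000000e+00,
         1.00000000e+00]])}
top {'fx': 370.8617937750813, 'fy': 370.8617937750813, 'cx': 318.3100020741489, 'cy': 197.96563177178336, 'k1': -0.0017639982143261685, 'world_from_camera': array([[-7.85551823e-03, -9.97375939e-01,  7.19689294e-02,
         5.07674471e+02],
       [-9.99799164e-01,  6.50684391e-03, -1.89549992e-02,
        -1.18977054e+02],
       [ 1.84369695e-02, -7.21033768e-02, -9.97226745e-01,
         1.10915730e+03],
       [ 0.00000000e+00,  0.00000000e+00,  0.00000000e+00,
         1.00000000e+00]])}
0.1
```

View pics/top0.png

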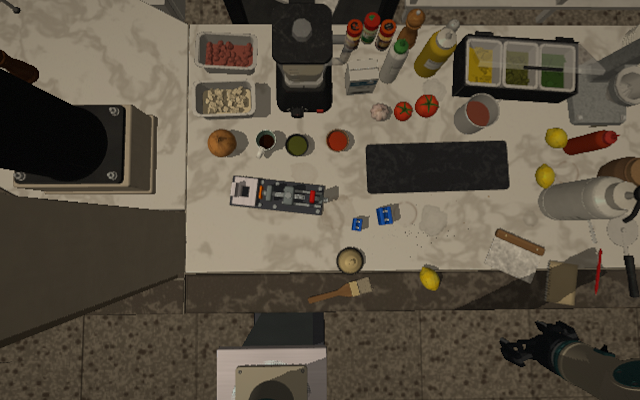

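View pics/side0.png

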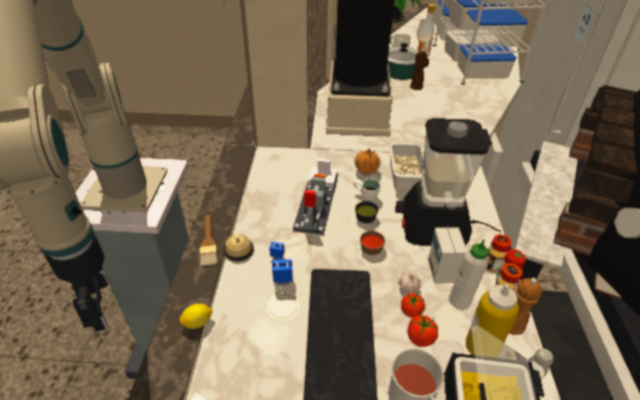

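The top view shows the clamp around (278,196) with its back stop to the left, towards world +y. The large blue head is at (386,214), the small one at (357,224) and the bell at (350,260). I'll view an enlarged crop next.

```bash
cat > h.py <<'E'
import numpy as np, cv2
from cell import *
from scipy.spatial.transform import Rotation as R
def ray(c,uv):
    K=np.array([[c["fx"],0,c["cx"]],[0,c["fy"],c["cy"]],[0,0,1]])
    p=cv2.undistortPoints(np.float64(uv).reshape(-1,1,2),K,np.array([c["k1"],0,0,0.]))[:,0]
    T=c["world_from_camera"]; d=np.c_[p,np.ones(len(p))]@T[:3,:3].T
    return T[:3,3],d
def onz(c,uv,z):
    o,d=ray(c,uv); return o+d*((z-o[2])/d[:,2])[:,None]
def state():
    s=read_state(); print("t",round(float(s["clock"]),2),"pos",np.round(s["eef_pos"],1),"rot",np.round(s["tool_rot"],3),"F",np.round(s["force"],1),"w",round(float(s["width"]),1)); return s
def blobs(im,lo,hi,amin=20):
    m=cv2.inRange(cv2.cvtColor(im,cv2.COLOR_RGB2HSV),lo,hi)
    cs,_=cv2.findContours(m,cv2.RETR_EXTERNAL,cv2.CHAIN_APPROX_NONE)
    return sorted([c for c in cs if cv2.contourArea(c)>amin],key=cv2.contourArea,reverse=True)
E
python3 - <<'E'
from h import *
im=cv2.imread("pics/top0.png")
cv2.imwrite("pics/crop0.png",cv2.resize(im[165:240,215:415],None,fx=4,fy=4,interpolation=cv2.INTER_CUBIC))
c=calibration("top"); rgb=im[:,:,::-1].copy()
for nm,lo,hi,z in [("blue",(105,120,60),(130,255,255),68),("red",(0,150,80),(5,255,255),126),("orange",(6,150,100),(16,255,255),70)]:
    for b in blobs(rgb,lo,hi,8)[:5]:
        r=cv2.minAreaRect(b); print(nm,np.round(r[0],1),np.round(r[1],1),round(r[2],1),np.round(onz(c,[r[0]],z),1))
E
```

```text
blue [384.2 215.5] [16.7 14.1] 81.9 [[ 532.  -323.9   68. ]]
blue [356.6 224. ] [ 9.  11.6] 11.3 [[ 508.8 -245.7   68. ]]
red [371.5  19. ] [14. 15.] 90.0 [[1073.5 -288.6  126. ]]
red [424.5 109.5] [21.7 13.5] 20.6 [[ 818.  -428.5  126. ]]
red [610. 137.] [12. 12.] 90.0 [[ 740.5 -936.5  126. ]]
red [399.5 114.7] [16.6  9.6] 37.9 [[ 803.8 -359.9  126. ]]
red [598.2 271.1] [ 3.6 44.3] 6.3 [[ 378.8 -880.8  126. ]]
orange [217.5 143. ] [24. 19.] 90.0 [[740.3 145.   70. ]]
orange [337.5 141. ] [18. 17.] 90.0 [[ 744.8 -194.6   70. ]]
orange [388.   26.5] [13. 14.] 90.0 [[1083.1 -346.1   70. ]]
orange [354.5  26. ] [13.4 13.4] 45.0 [[1084.4 -248.1   70. ]]
orange [240.2  51.4] [16.6 14.1] 28.6 [[1007.5   83.    70. ]]
```

View pics/crop0.png

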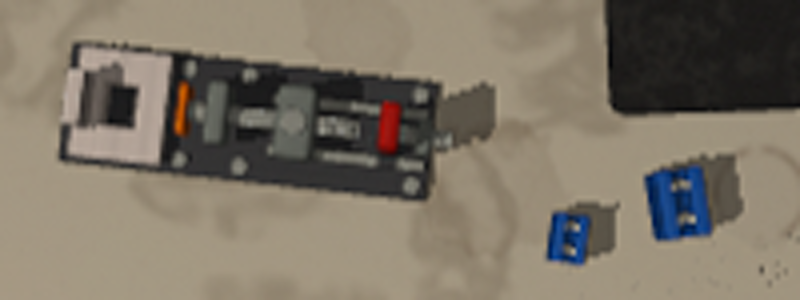

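```bash
python3 - <<'E'
from h import *
c=calibration("top")
f=lambda l:np.array(l,float)/4+[214.6,164.6]
W=onz(c,f([(75,42),(441,82),(428,199),(60,160)]),10)[:,:2]
L=np.array([(45,125),(45,-150),(-45,-150),(-45,125)],float)
# rigid fit
a=W-W.mean(0); b=L-L.mean(0); th=np.arctan2((b[:,0]*a[:,1]-b[:,1]*a[:,0]).sum(),(a*b).sum())
Rm=np.array([[np.cos(th),-np.sin(th)],[np.sin(th),np.cos(th)]]); t=W.mean(0)-Rm@L.mean(0)
print("th",th,"t",t,"res",np.round(W-(L@Rm.T+t),1).tolist(), "socket",Rm@[0,80]+t,"lever",Rm@[0,-118]+t)
q=lambda p,z:np.round(((onz(c,f([p]),z)[0,:2]-t)@Rm),1)
print("lever top",q((390,127),126),"socket",q((122,104),30),"padface?",q((178,108),74-4))
hw=onz(c,f([(645,177),(698,166),(712,234),(660,241)]),68); print("head",np.round(hw,1).tolist(),hw.mean(0))
print([np.linalg.norm(hw[i]-hw[(i+1)%4]) for i in range(4)])
E
```

```text
th -0.11442761475254647 t [598.78591386  -6.12785418] res [[-1.0, -0.7], [-1.0, 0.6], [1.3, 0.8], [0.7, -0.7]] socket [607.92015907  73.34896989] lever [ 585.31290218 -123.35616969]
lever top [  -2.5 -116.1] socket [ 0.5 80.3] padface? [-1.  33.5]
head [[551.0, -300.7, 68.0], [558.5, -338.3, 68.0], [510.6, -347.1, 68.0], [506.0, -310.4, 68.0]] [ 531.51920195 -324.12395741   68.        ]
[np.float64(38.379705539259845), np.float64(48.72605403180696), np.float64(37.063097742299064), np.float64(46.07459232628022)]
```

Emit:
apply_moves(targets=[[-0.9,0,-0.36,0,0,0],[-0.9,0,-0.36,0,0,0],[-0.9,0,-0.36,0,0,0],[-0.9,0,-0.36,0,0,0],[-0.9,0,-0.36,0,0,0],[-0.9,0,-0.36,0,0,0],[-0.9,0,-0.36,0,0,0],[-0.9,0,-0.36,0,0,0],[-0.9,0,-0.36,0,0,0],[-0.9,0,-0.36,0,0,0]], jaw=1)

```text
clock: 1.35
eef_pos: [530.1, -323.3, 199.7]
tool_rot: [-1.571, -0.001, -2.739]
force: [-0.4, 0.3, -0.5]
width: 85.2
```

Emit:
apply_moves(targets=[[0,0,0,0,-1,0],[0,0,0,0,-1,0],[0,0,0,0,-1,0],[0,0,0,0,-1,0],[0,0,0,0,-1,0],[0,0,0,0,-1,0],[0,0,0,0,-1,0],[0,0,0,0,-1,0],[0,0,0,0,-1,0],[0,0,0,0,-0.66,0]])

```text
clock: 2.6
eef_pos: [529.1, -324.3, 199.6]
tool_rot: [-1.572, 0.001, -1.387]
force: [-0.1, -0.0, 0.2]
width: 85.4
```

```bash
cat >> h.py <<'E'
def to(pos,yaw,s=None):
    s=s or state(); Rt=R.from_euler("xyz",s["tool_rot"])
    Rg=R.from_euler("xyz",[-np.pi/2,0,yaw])
    print("shift units",np.round(Rt.inv().apply(np.array(pos)-s["eef_pos"])/40,3),"turn units",np.round(np.degrees((Rt.inv()*Rg).as_rotvec())/8,2))
E
python3 - <<'E'
from h import *
s=state(); c=calibration("wrist"); im=get_image("wrist"); cv2.imwrite("pics/w1.png",im[:,:,::-1])
for b in blobs(im,(105,120,60),(130,255,255),100)[:3]:
    r=cv2.minAreaRect(b); print(np.round(r[0],1),np.round(r[1],1),r[2],cv2.contourArea(b))
T=c["world_from_camera"];print(np.round(T,2),c["fx"])
to([532,-324,200],-1.39,s)
E
```

```text
t 2.6 pos [ 529.1 -324.3  199.6] rot [-1.572e+00  1.000e-03 -1.387e+00] F [-0.1 -0.   0.2] w 85.4
[321.2 184.5] [43.4 36.4] 2.726310968399048 1470.0
[312.2 110.3] [32.7 22.6] 19.98310661315918 656.0
[[ 9.8000e-01  1.7000e-01  6.0000e-02  5.1469e+02]
 [ 1.8000e-01 -9.3000e-01 -3.1000e-01 -2.4513e+02]
 [-0.0000e+00  3.2000e-01 -9.5000e-01  3.7294e+02]
 [ 0.0000e+00  0.0000e+00  0.0000e+00  1.0000e+00]] 292.3486717184248
shift units [ 0.005 -0.01   0.072] turn units [ 0.01  0.02 -0.01]
```

View pics/w1.png

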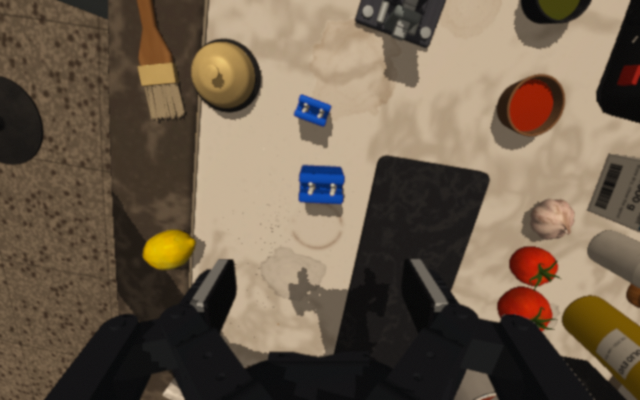

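```bash
python3 - <<'E'
from h import *
c=calibration("wrist"); im=cv2.imread("pics/w1.png")[:,:,::-1].copy()
b=blobs(im,(100,100,30),(130,255,255),100)[0][:,0].astype(float)
print(b.min(0),b.max(0))
y1=[ (x,b[b[:,0]==x][:,1].max()+.5) for x in range(304,340)]
P=onz(c,y1,68)
vx,vy,x0,y0=cv2.fitLine(P[:,:2].astype(np.float32),cv2.DIST_HUBER,0,.01,.01)[:,0]
th=np.arctan2(vy,vx); th=(th+1.57)%np.pi-1.57; u=np.array([np.cos(th),np.sin(th)]); n=np.array([-u[1],u[0]])
print("th",th, np.abs((P[:,:2]-[x0,y0])@n).max())
for yy in range(180,200,4):
    r=b[b[:,1]==yy][:,0]; E=onz(c,[(r.min()-.5+.0,yy),(r.max()+.5,yy)],68)[:,:2]; print(yy,r.min(),r.max(),(E-[x0,y0])@u, (E-[x0,y0])@n, "ctr",E.mean(0)+n*(17-((E.mean(0)-[x0,y0])@n)))
E
```

```text
[299. 166.] [343. 203.]
th 0.14041042 0.8202477115643106
180 300.0 343.0 [-27.01624808  20.12807129] [24.832351   26.95766627] ctr [ 532.36111577 -328.66330843]
184 300.0 342.0 [-26.90900904  19.36622582] [20.40134805 22.48731227] ctr [ 532.03703369 -328.70911456]
188 300.0 341.0 [-26.80118513  18.59810403] [15.93141784 17.97793016] ctr [ 531.71013389 -328.75531895]
192 300.0 341.0 [-26.69276271  18.90973557] [11.42181149 13.47799827] ctr [ 531.91809395 -328.72592598]
196 299.0 342.0 [-27.67504213  20.31572021] [6.82272284 8.98714109] ctr [ 532.12786168 -328.69627751]
```

Emit:
apply_moves(targets=[[0.09,0,0.056,0,0.24,0],[0,0.86,0,0,0,0],[0,0.86,0,0,0,0],[0,0.86,0,0,0,0],[0,0.86,0,0,0,0],[0,0.6,0,0,0,0],[0,0.25,0,0,0,0],[0,0,0,0,0,0]])

```text
clock: 3.65
eef_pos: [532.4, -327.5, 28.2]
tool_rot: [-1.571, 0.0, -1.425]
force: [0.3, 0.3, 0.5]
width: 85.5
```

```bash
python3 - <<'E'
from h import *
s=state(); c=calibration("wrist"); im=get_image("wrist"); cv2.imwrite("pics/w2.png",im[:,:,::-1])
print(np.round(c["world_from_camera"][:3,3],1))
E
```

```text
t 3.65 pos [ 532.4 -327.5   28.2] rot [-1.571  0.    -1.425] F [0.3 0.3 0.5] w 85.5
[ 520.9 -247.7  201.5]
```

View pics/w2.png

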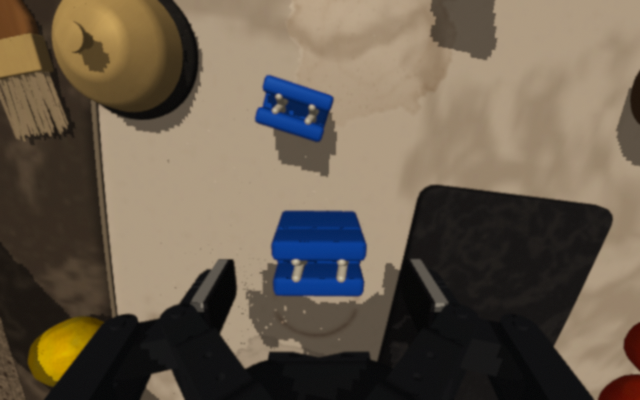

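The head sits between the open fingers, with its top face spanning roughly (273–366, 240–295). I'll close the gripper and measure again.

Emit:
apply_moves(targets=[[0,0,0,0,0,0],[0,0,0,0,0,0],[0,0,0,0,0,0],[0,0,0,0,0,0],[0,0,0,0,0,0],[0,0,0,0,0,0],[0,0,0,0,0,0],[0,0,0,0,0,0]], jaw=-1)

```text
clock: 4.7
eef_pos: [533.0, -328.1, 30.1]
tool_rot: [-1.57, -0.001, -1.424]
force: [-1.5, 1.4, 7.6]
width: 46.7
```

```bash
python3 - <<'E'
from h import *
s=state(); c=calibration("wrist"); im=get_image("wrist"); cv2.imwrite("pics/w3.png",im[:,:,::-1])
cv2.imwrite("pics/w3c.png",cv2.resize(im[190:330,220:420,::-1],None,fx=4,fy=4,interpolation=cv2.INTER_CUBIC))
b=[b for b in blobs(im,(100,100,30),(130,255,255),100)][0][:,0].astype(float)
print(b.min(0),b.max(0))
Rt=R.from_euler("xyz",s["tool_rot"])
low=[(x,b[b[:,0]==x][:,1].max()+.5) for x in range(290,352,6)]
print("far top edge, tool frame x,z:",np.round(Rt.inv().apply(onz(c,low,68)-s["eef_pos"])[:,[0,2]],1).tolist())
E
```

```text
t 4.7 pos [ 533.  -328.1   30.1] rot [-1.570e+00 -1.000e-03 -1.424e+00] F [-1.5  1.4  7.6] w 46.7
[272. 210.] [365. 292.]
far top edge, tool frame x,z: [[16.7, -15.7], [16.7, -12.4], [16.7, -9.1], [16.7, -5.8], [16.7, -2.6], [16.7, 0.7], [16.7, 4.0], [16.7, 7.3], [16.7, 10.6], [16.7, 13.9], [16.8, 17.2]]
```

View pics/w3c.png

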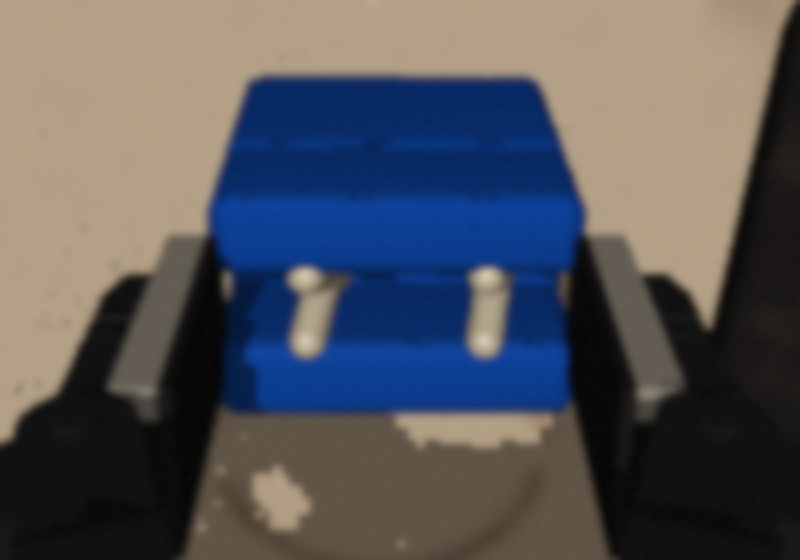

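Emit:
apply_moves(targets=[[0,-0.4,0,0,0,0],[0,-0.9,0,0,0,0],[0,-0.9,0,0,0,0],[0,-0.9,0,0,0,0],[0,-0.9,0,0,0,0],[0,0,0,0,0.94,0],[0,0,0,0,0.93,0]])

```text
clock: 5.62
eef_pos: [532.4, -327.6, 190.1]
tool_rot: [-1.569, -0.0, -1.689]
force: [-0.4, -0.2, -1.4]
width: 46.2
```

Emit:
apply_moves(targets=[[-0.9,0,0.065,0,0,0],[-0.9,0,0.065,0,0,0],[-0.9,0,0.065,0,0,0],[-0.9,0,0.065,0,0,0],[-0.9,0,0.065,0,0,0],[-0.9,0,0.065,0,0,0],[-0.9,0,0.065,0,0,0],[-0.9,0,0.065,0,0,0],[-0.9,0,0.065,0,0,0],[-0.9,0,0.065,0,0,0]])

```text
clock: 6.88
eef_pos: [599.2, 28.4, 189.4]
tool_rot: [-1.57, 0.0, -1.685]
force: [-0.0, 0.0, -1.5]
width: 46.5
```

```bash
python3 - <<'E'
from h import *
s=state(); c=calibration("wrist"); im=get_image("wrist"); cv2.imwrite("pics/w4.png",im[:,:,::-1])
to([607.9,73.3,190],-1.685,s); print(np.round(c["world_from_camera"],3).tolist())
E
```

```text
t 6.88 pos [599.2  28.4 189.4] rot [-1.57   0.    -1.685] F [-0.   0.  -1.5] w 46.5
shift units [-1.14  -0.014  0.089] turn units [-0.  0. -0.]
[[0.993, -0.109, -0.036, 608.751], [-0.115, -0.942, -0.316, 108.523], [0.0, 0.318, -0.948, 362.716], [0.0, 0.0, 0.0, 1.0]]
```

View pics/w4.png

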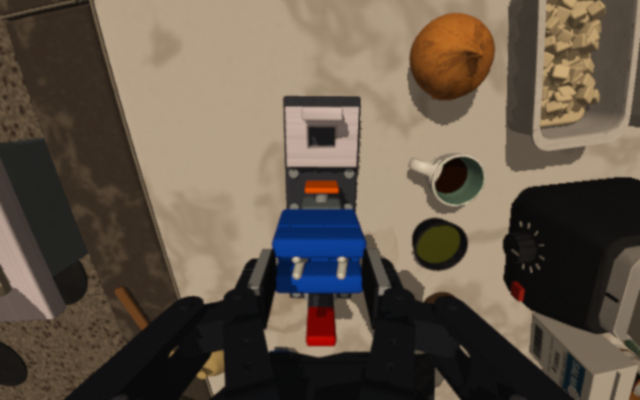

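Socket hole is at about (322,134), the white block spans x 285–360, and the orange pad is at (321,187).

```bash
python3 - <<'E'
from h import *
c=calibration("wrist"); im=cv2.imread("pics/w4.png")
cv2.imwrite("pics/w4c.png",cv2.resize(im[90:215,270:375],None,fx=5,fy=4.8,interpolation=cv2.INTER_CUBIC))
g=cv2.cvtColor(im,cv2.COLOR_BGR2GRAY)
print("row134",g[130,280:366].tolist()); print("col322",g[92:200,322].tolist())
E
```

```text
row134 [162, 160, 150, 122, 91, 102, 143, 168, 175, 176, 176, 176, 176, 176, 177, 176, 176, 177, 176, 176, 176, 176, 176, 177, 174, 164, 138, 102, 65, 38, 26, 24, 25, 25, 24, 25, 25, 26, 24, 25, 25, 24, 25, 25, 25, 24, 25, 24, 24, 24, 25, 25, 25, 28, 40, 59, 75, 83, 89, 94, 93, 94, 94, 94, 94, 94, 96, 110, 139, 163, 173, 174, 175, 175, 174, 173, 164, 132, 85, 75, 105, 132, 153, 160, 161, 162]
col322 [140, 141, 138, 121, 81, 53, 48, 48, 48, 47, 47, 47, 49, 60, 96, 142, 174, 184, 185, 182, 180, 177, 174, 174, 173, 170, 159, 138, 110, 95, 92, 91, 88, 79, 64, 44, 30, 25, 25, 25, 25, 25, 24, 24, 24, 25, 26, 26, 24, 24, 25, 25, 34, 58, 95, 130, 157, 171, 175, 174, 172, 171, 170, 169, 167, 167, 169, 173, 176, 175, 174, 171, 168, 157, 124, 77, 39, 25, 25, 30, 39, 44, 46, 47, 47, 46, 46, 50, 58, 67, 71, 72, 72, 73, 74, 83, 99, 109, 110, 103, 90, 80, 84, 104, 118, 123, 124, 124]
```

View pics/w4c.png

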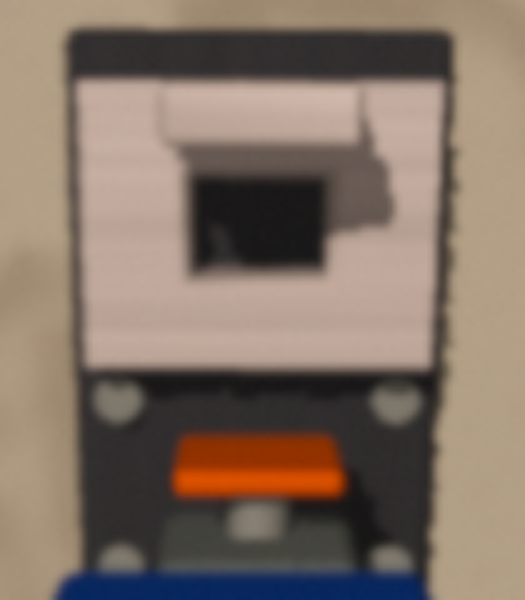

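```bash
python3 - <<'E'
from h import *
c=calibration("wrist"); s=state()
H=onz(c,[(308.2,136.5),(335.2,136.5),(321.8,126.5),(321.8,146.6)],30)
print(np.round(H,1).tolist(), "lens",np.linalg.norm(H[0]-H[1]),np.linalg.norm(H[2]-H[3]))
ctr=(H[0]*0+(H[2]+H[3])/2); ctr[:2]; m=H.mean(0); print("socket",m)
B=onz(c,[(284.6,130),(357.8,130),(286,160),(356.8,160),(322,166.6)],30)
print(np.round(B,1).tolist(),(B[0]+B[1])/2,(B[2]+B[3])/2)
th=-.114; u=np.array([np.cos(th),np.sin(th)]);n=np.array([-u[1],u[0]])
print("front edge->socket via y=47:", (m-B[4])[:2]@n)
O=onz(c,[(321.8,187.7)],70)[0]; print("pad face y", 80+(O-m)[:2]@n)
# hole edges direction
D=onz(c,[(272+0,0)],30)
to([*m[:2],190],-1.685,s)
E
```

```text
t 6.92 pos [600.   36.3 189.7] rot [-1.569  0.006 -1.678] F [ 1.4  5.5 -0.1] w 46.1
[[594.0, 85.2, 30.0], [624.1, 82.0, 30.0], [610.3, 94.4, 30.0], [608.0, 72.4, 30.0]] lens 30.242733920463685 22.160428348765684
socket [609.07975581  83.49115295  30.        ]
[[568.7, 95.2, 30.0], [649.8, 86.4, 30.0], [565.5, 61.7, 30.0], [646.3, 52.9, 30.0], [605.8, 49.6, 30.0]] [609.24246582  90.7710711   30.        ] [605.92519393  57.28851219  30.        ]
front edge->socket via y=47: 34.0882209106974
pad face y 31.589770287117062
shift units [-1.198  0.     0.099] turn units [-0.01  0.05 -0.05]
```

Emit:
apply_moves(targets=[[0,0,0,0,0,0],[0,0,0,0,0,0],[0,0,0,0,0,0]])

```text
clock: 7.3
eef_pos: [599.0, 25.6, 188.7]
tool_rot: [-1.571, -0.001, -1.687]
force: [0.2, -0.6, -1.8]
width: 46.5
```

```bash
python3 - <<'E'
from h import *
s=state(); c=calibration("wrist"); im=get_image("wrist"); cv2.imwrite("pics/w5.png",im[:,:,::-1])
g=cv2.cvtColor(im,cv2.COLOR_RGB2GRAY)
m=cv2.inRange(g,0,55)
cs,_=cv2.findContours(m[100:165,295:345],cv2.RETR_EXTERNAL,cv2.CHAIN_APPROX_NONE)
for q in cs:
    if 200<cv2.contourArea(q)<900:
        q=q[:,0]+[295,100]; print("hole",q.min(0),q.max(0)); lo,hi=q.min(0)-.5,q.max(0)+.5
        cx,cy=(lo+hi)/2; H=onz(c,[(lo[0],cy),(hi[0],cy),(cx,lo[1]),(cx,hi[1])],30); soc=H.mean(0)
        print(np.round(soc,1),np.linalg.norm(H[0]-H[1]),np.linalg.norm(H[2]-H[3]), "ang",np.arctan2(*(H[1]-H[0])[[1,0]]))
o=blobs(im,(5,150,60),(18,255,255),30); o=[b for b in o if abs(b[:,0,0].mean()-322)<15][0][:,0]; print("orange",o.min(0),o.max(0))
V=im[o.min(0)[1]-2:o.max(0)[1]+3,322,0]; print(V.tolist())
cr=int(o.min(0)[1]); 
th=-.114;n=np.array([-np.sin(th),np.cos(th)])
for v in range(o.min(0)[1],o.max(0)[1]+1): print(v,round(80+(onz(c,[(322,v)],70)[0]-soc)[:2]@n,1),end="; ")
print(); to([*soc[:2],190],-1.685,s)
print("row",g[134,280:366].tolist())
E
```

```text
t 7.3 pos [599.   25.6 188.7] rot [-1.571e+00 -1.000e-03 -1.687e+00] F [ 0.2 -0.6 -1.8] w 46.5
hole [309 124] [334 142]
[608.3  75.7  30. ] 28.902792981575214 20.734960467748312 ang -0.11685663252771608
orange [304 178] [339 191]
[52, 69, 103, 129, 142, 145, 146, 148, 158, 180, 204, 215, 210, 187, 146, 111, 111, 124]
178 38.5; 179 37.4; 180 36.4; 181 35.3; 182 34.2; 183 33.2; 184 32.1; 185 31.0; 186 30.0; 187 28.9; 188 27.8; 189 26.8; 190 25.7; 191 24.6; 
shift units [-1.27  -0.033  0.086] turn units [-0.   -0.01  0.01]
row [161, 161, 149, 121, 93, 110, 145, 164, 170, 170, 170, 170, 170, 169, 169, 169, 168, 169, 168, 169, 168, 169, 168, 168, 166, 155, 131, 97, 60, 35, 29, 32, 37, 34, 30, 26, 26, 25, 24, 25, 24, 24, 25, 25, 24, 24, 24, 24, 24, 25, 24, 24, 25, 30, 44, 63, 80, 93, 102, 104, 104, 104, 104, 106, 112, 124, 132, 142, 156, 163, 165, 166, 166, 166, 165, 163, 149, 110, 69, 69, 99, 133, 155, 161, 162, 162]
```

Emit:
apply_moves(targets=[[-0.3,0,0.02,0,0,0],[-0.3,0,0.02,0,0,0],[-0.3,0,0.02,0,0,0],[-0.25,0,0.02,0,0,0],[-0.1,0,0,0,0,0],[0,0,0,0,0,0],[0,0,0,0,0,0],[0,0,0,0,0,0]])

```text
clock: 8.35
eef_pos: [608.0, 75.8, 188.5]
tool_rot: [-1.571, -0.0, -1.686]
force: [-0.6, -0.8, -1.2]
width: 46.1
```

```bash
cat >> h.py <<'E'
def hole(T=60,show=True):
    s=state(); c=calibration("wrist"); im=get_image("wrist"); g=cv2.cvtColor(im,cv2.COLOR_RGB2GRAY)
    m=cv2.inRange(g,0,T); cs,_=cv2.findContours(m[100:,290:350],cv2.RETR_EXTERNAL,cv2.CHAIN_APPROX_NONE)
    for q in cs:
        if 250<cv2.contourArea(q)<1200:
            q=q[:,0]+[290,100]; lo,hi=q.min(0)-.5,q.max(0)+.5
            if hi[0]-lo[0]>35 or hi[1]-lo[1]>30: continue
            cx,cy=(lo+hi)/2; H=onz(c,[(lo[0],cy),(hi[0],cy),(cx,lo[1]),(cx,hi[1])],30); soc=H.mean(0)
            print("hole",lo,hi,np.round(soc,1),np.linalg.norm(H[0]-H[1]).round(1),np.linalg.norm(H[2]-H[3]).round(1))
            to([*soc[:2],190],-1.685,s)
    return im
E
python3 - <<'E'
from h import *
for i in range(3): im=hole()
cv2.imwrite("pics/w6.png",im[:,:,::-1])
g=cv2.cvtColor(im,cv2.COLOR_RGB2GRAY); print(g[130:200,322].tolist())
E
```

```text
t 8.35 pos [608.   75.8 188.5] rot [-1.571 -0.    -1.686] F [-0.6 -0.8 -1.2] w 46.1
hole [305.5 169.5] [331.5 184.5] [608.1  76.6  30. ] 30.2 17.9
shift units [-0.018 -0.037  0.002] turn units [-0. -0.  0.]
t 8.4 pos [608.   75.9 188.5] rot [-1.571 -0.    -1.685] F [-0.  -0.5 -1.8] w 46.5
hole [305.5 169.5] [331.5 184.5] [608.2  76.7  30. ] 30.2 17.9
shift units [-0.019 -0.036  0.002] turn units [-0. -0.  0.]
t 8.45 pos [608.   76.1 188.6] rot [-1.571 -0.    -1.685] F [-0.3  0.2 -1.7] w 46.4
hole [305.5 169.5] [331.5 184.5] [608.2  76.8  30. ] 30.3 17.9
shift units [-0.019 -0.036  0.002] turn units [-0. -0.  0.]
[138, 138, 139, 140, 141, 143, 137, 120, 88, 59, 48, 47, 46, 45, 46, 46, 46, 55, 74, 97, 112, 120, 118, 113, 112, 115, 130, 156, 172, 176, 175, 173, 171, 169, 168, 167, 166, 156, 130, 86, 47, 27, 25, 24, 24, 24, 24, 24, 24, 24, 24, 24, 25, 31, 55, 87, 106, 117, 135, 157, 170, 171, 169, 168, 166, 165, 164, 163, 164, 168]
```

Emit:
apply_moves(targets=[[0.033,0.5,0,0,0,0],[0,0.8,0,0,0,0],[0,0.8,0,0,0,0],[0,0.5,0,0,0,0],[0,0.24,0,0,0,0],[0,0,0,0,0,0],[0,0,0,0,0,0]])

```text
clock: 9.38
eef_pos: [608.7, 75.3, 75.9]
tool_rot: [-1.569, 0.0, -1.685]
force: [-0.4, -0.8, -1.9]
width: 46.7
```

Emit:
apply_moves(targets=[[0,0.12,0,0,0,0],[0,0.12,0,0,0,0],[0,0.1,0,0,0,0],[0,0.1,0,0,0,0],[0,0,0,0,0,0]])

```text
clock: 10.0
eef_pos: [607.5, 75.2, 56.9]
tool_rot: [-1.572, -0.0, -1.685]
force: [-0.1, -0.0, -1.0]
width: 46.1
```

Emit:
apply_moves(targets=[[0,0.06,0,0,0,0],[0,0.06,0,0,0,0],[0,0,0,0,0,0]])

```text
clock: 10.38
eef_pos: [607.8, 75.2, 52.3]
tool_rot: [-1.571, 0.0, -1.685]
force: [0.2, -0.5, -2.2]
width: 46.4
```

Emit:
apply_moves(targets=[[0,0.06,0,0,0,0],[0,0.06,0,0,0,0],[0,0.06,0,0,0,0],[0,0,0,0,0,0]])

```text
clock: 10.88
eef_pos: [607.8, 75.2, 45.1]
tool_rot: [-1.571, -0.0, -1.685]
force: [-0.7, -0.4, -1.4]
width: 46.2
```

Emit:
apply_moves(targets=[[0,0.05,0,0,0,0],[0,0.05,0,0,0,0],[0,0,0,0,0,0]])

```text
clock: 11.25
eef_pos: [607.9, 75.4, 42.3]
tool_rot: [-1.57, 0.0, -1.685]
force: [-2.1, 0.2, 6.0]
width: 46.7
```

Emit:
apply_moves(targets=[[0,0,0,0,0,0],[0,0,0,0,0,0],[0,0,0,0,0,0],[0,0,0,0,0,0],[0,-0.3,0,0,0,0],[0,-0.9,0,0,0,0],[0,-0.9,0,0,0,0],[0,-0.9,0,0,0,0],[0,-0.9,0,0,0,0],[0,0,0,0,0,0]], jaw=1)

```text
clock: 12.5
eef_pos: [610.2, 75.7, 201.4]
tool_rot: [-1.564, 0.002, -1.685]
force: [0.3, 0.1, -0.8]
width: 85.1
```

```bash
python3 - <<'E'
from h import *
s=state(); c=calibration("wrist"); im=get_image("wrist"); cv2.imwrite("pics/w7.png",im[:,:,::-1])
cv2.imwrite("pics/w7c.png",cv2.resize(im[100:360,220:420,::-1],None,fx=2.3,fy=2.3,interpolation=cv2.INTER_CUBIC))
th=-.1145;Rm=np.array([[np.cos(th),-np.sin(th)],[np.sin(th),np.cos(th)]]); t=np.array([608.0,74.8])-Rm@[0,80]
np.save("clamp.npy",[*t,th]); print("clamp",t); L=Rm@[0,-118]+t; print("lever",L)
b=blobs(im,(100,100,30),(130,255,255),100)[0][:,0].astype(float)
lowpx=[(x,b[b[:,0]==x][:,1].max()+.5) for x in range(300,345,8)]
print("head far edge clamp(exp y 63):",np.round((onz(c,lowpx,80)[:,:2]-t)@Rm,1).tolist(), b.min(0),b.max(0))
to([*L,190],-0.1145,s)
E
```

```text
t 12.5 pos [610.2  75.7 201.4] rot [-1.564  0.002 -1.685] F [ 0.3  0.1 -0.8] w 85.1
clamp [598.86000187  -4.67616268]
lever [ 585.37850462 -121.90350263]Traceback (most recent call last):
  File "<stdin>", line 7, in <module>
    return umr_maximum(a, axis, None, out, keepdims, initial, where)
ValueError: zero-size array to reduction operation maximum which has no identity
```

View pics/w7c.png

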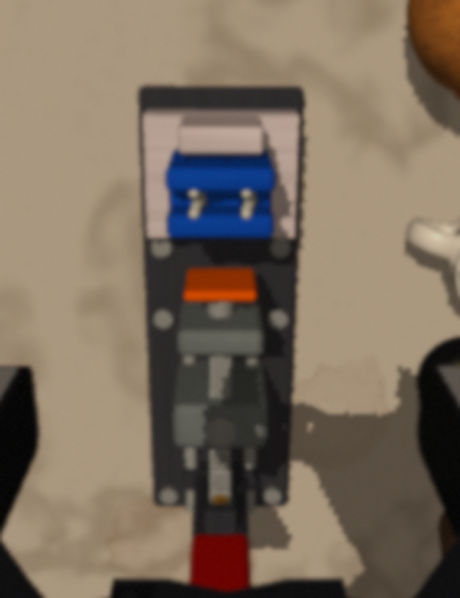

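```bash
python3 - <<'E'
from h import *
s=state(); c=calibration("wrist"); print(np.round(s["qpos"],2))
im=get_image("wrist"); cv2.imwrite("pics/w8.png",im[:,:,::-1])
t0,t1,th=np.load("clamp.npy"); t=np.array([t0,t1]); Rm=np.array([[np.cos(th),-np.sin(th)],[np.sin(th),np.cos(th)]])
q=lambda uv,z:np.round((onz(c,uv,z)[:,:2]-t)@Rm,1).tolist()
b=max([b for b in blobs(im,(100,100,30),(130,255,255),50) if abs(b[:,0,0].mean()-316)<30],key=cv2.contourArea)[:,0]
print("blue",b.min(0),b.max(0), "bottom edge z80:",q([(316,b[:,1].max()+.5)],80),"sides",q([(b[:,0].min()-.5,190),(b[:,0].max()+.5,190)],80))
o=[b for b in blobs(im,(3,150,60),(18,255,255),30) if abs(b[:,0,0].mean()-316)<15][0][:,0]; print("orange",o.min(0),o.max(0),im[o.min(0)[1]-1:o.max(0)[1]+2,316,0].tolist())
print([ (v,q([(316,v)],70)[0][1]) for v in range(o.min(0)[1],o.max(0)[1]+1,2)])
r=[b for b in blobs(im,(0,150,40),(4,255,255),30)+blobs(im,(172,150,40),(180,255,255),30) if abs(b[:,0,0].mean()-316)<25]
for b in r: b=b[:,0]; print("red",b.min(0),b.max(0),"z126",q([(b[:,0].mean(),b[:,1].min()),(b[:,0].min()-.5,b[:,1].mean()),(b[:,0].max()+.5,b[:,1].mean())],126))
L=Rm@[0,-118]+t
for yaw in (th,th-np.pi): to([*L,190],yaw,s)
E
```

```text
t 12.55 pos [608.8  75.4 199.3] rot [-1.567e+00  1.000e-03 -1.685e+00] F [ 0.2  0.5 -0.6] w 85.4
[-0.01  0.58 -0.26  1.62  0.17  0.95 -0.44]
blue [294 166] [341 204] bottom edge z80: [[-1.5, 61.2]] sides [[-24.8, 77.2], [25.2, 77.1]]
orange [301 216] [333 231] [52, 87, 117, 133, 138, 139, 140, 140, 140, 142, 150, 172, 195, 204, 195, 164, 128, 117]
[(216, 44.3), (218, 41.9), (220, 39.5), (222, 37.1), (224, 34.7), (226, 32.3), (228, 29.8), (230, 27.4)]
red [304 332] [329 357] z126 [[-0.8, -65.4], [-15.2, -82.1], [12.8, -82.2]]
shift units [ 4.966  0.229 -0.021] turn units [-2.000e-02 -1.125e+01  1.000e-02]
shift units [ 4.966  0.229 -0.021] turn units [-1.000e-02  1.125e+01 -2.000e-02]
```

Emit:
apply_moves(targets=[[0.8,0.04,0,0,0,0],[0.9,0.04,0,0,0,0],[0.9,0.04,0,0,0,0],[0.9,0.04,0,0,0,0],[0.8,0.04,0,0,0,0],[0.67,0.03,-0.02,0,0,0]])

```text
clock: 13.35
eef_pos: [583.1, -123.7, 186.6]
tool_rot: [-1.574, -0.0, -1.686]
force: [-0.3, 0.4, -0.0]
width: 85.6
```

Emit:
apply_moves(targets=[[0,0,0,0,-0.95,0],[0,0,0,0,-0.95,0],[0,0,0,0,-0.95,0],[0,0,0,0,-0.95,0],[0,0,0,0,-0.95,0],[0,0,0,0,-0.95,0],[0,0,0,0,-0.95,0],[0,0,0,0,-0.95,0],[0,0,0,0,-0.95,0],[0,0,0,0,-0.95,0],[0,0,0,0,-0.95,0],[0,0,0,0,-0.8,0]])

```text
clock: 14.85
eef_pos: [583.4, -122.2, 186.7]
tool_rot: [-1.57, 0.003, -0.11]
force: [0.1, 0.6, -0.1]
width: 85.4
```

Emit:
apply_moves(targets=[[0,0,0,0,0,0],[0,0,0,0,0,0]])

```text
clock: 15.1
eef_pos: [584.0, -122.2, 187.4]
tool_rot: [-1.571, 0.001, -0.116]
force: [0.4, 0.4, 0.1]
width: 85.5
```

```bash
python3 - <<'E'
from h import *
s=state(); c=calibration("wrist"); im=get_image("wrist"); cv2.imwrite("pics/w9.png",im[:,:,::-1])
t0,t1,th=np.load("clamp.npy"); t=np.array([t0,t1]); Rm=np.array([[np.cos(th),-np.sin(th)],[np.sin(th),np.cos(th)]])
q=lambda uv,z:np.round((onz(c,uv,z)[:,:2]-t)@Rm,1).tolist()
r=blobs(im,(0,150,40),(4,255,255),60)+blobs(im,(172,150,40),(180,255,255),60)
for b in r:
    b=b[:,0]; m=b.mean(0); print("red",b.min(0),b.max(0),q([m],126),q([(b[:,0].min()-.5,b[:,1].max()-4),(b[:,0].max()+.5,b[:,1].max()-4)],126))
L=Rm@[0,-118]+t; to([*L,86],th,s); print((s["eef_pos"][:2]-t)@Rm)
E
```

```text
t 15.1 pos [ 584.  -122.2  187.4] rot [-1.571e+00  1.000e-03 -1.160e-01] F [0.4 0.4 0.1] w 85.5
red [312 175] [328 221] [[-8.4, -118.6]] [[8.8, -126.1], [8.8, -111.4]]
shift units [0.038 2.536 0.012] turn units [-0.   -0.01 -0.01]
[  -1.36759007 -118.49875307]
```

View pics/w9.png

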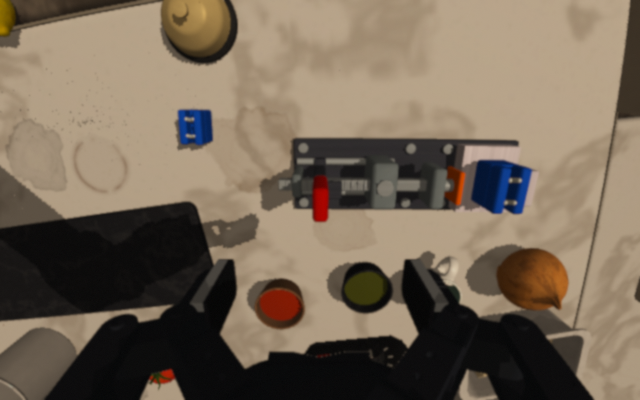

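The wrist view shows the lever at (320,198), centred between the fingers, with the pad at (456,185) and the seated head at (500,187). I'll go down and grip the lever.

Emit:
apply_moves(targets=[[0.04,0.6,0.01,0,0,0],[0,0.8,0,0,0,0],[0,0.7,0,0,0,0],[0,0.43,0,0,0,0],[0,0,0,0,0,0]])

```text
clock: 15.78
eef_pos: [585.4, -121.9, 85.9]
tool_rot: [-1.571, 0.002, -0.114]
force: [0.1, 0.2, -0.4]
width: 85.0
```

Emit:
apply_moves(targets=[[0,0,0,0,0,0],[0,0,0,0,0,0],[0,0,0,0,0,0],[0,0,0,0,0,0],[0,0,0,0,0,0],[0,0,0,0,0,0],[0,0,0,0,0,0],[0,0,0,0,0,0],[0,0,0,0,0,0]], jaw=-1)

```text
clock: 16.9
eef_pos: [586.5, -121.4, 87.6]
tool_rot: [-1.57, -0.001, -0.114]
force: [-0.8, 1.9, 5.4]
width: 11.7
```

```bash
cat >> h.py <<'E'
t0_,t1_,th=np.load("clamp.npy"); t=np.array([t0_,t1_]); Rm=np.array([[np.cos(th),-np.sin(th)],[np.sin(th),np.cos(th)]])
def gap(save):
    s=state(); c=calibration("wrist"); im=get_image("wrist"); cv2.imwrite(f"pics/{save}.png",im[:,:,::-1])
    print("lever y",((s["eef_pos"][:2]-t)@Rm).round(1),"F clamp",(np.array(s["force"][:2])@Rm).round(1))
    q=lambda uv,z:((onz(c,uv,z)[:,:2]-t)@Rm).round(1)
    for nm,lo,hi,z in [("orange",(5,150,60),(18,255,255),70),("blue",(100,100,30),(130,255,255),80)]:
        for b in blobs(im,lo,hi,40):
            b=b[:,0]; p=q(b.astype(float),z); i=(p[:,0]>-26)&(p[:,0]<26)&(p[:,1]>0)&(p[:,1]<110)
            if i.sum()>15: print(nm,b.min(0),b.max(0),"clamp y",p[i,1].min(),p[i,1].max(),"x",p[i,0].min(),p[i,0].max())
    return im,c
E
python3 -c "
from h import *
gap('w10')"
```

```text
t 16.9 pos [ 586.5 -121.4   87.6] rot [-1.57e+00 -1.00e-03 -1.14e-01] F [-0.8  1.9  5.4] w 11.7
lever y [   1.  -117.4] F clamp [-1.   1.8]
orange [497 188] [529 244] clamp y 4.5 30.2 x -25.6 15.9
blue [526 180] [625 258] clamp y 24.1 92.5 x -25.8 22.8
```

Emit:
apply_moves(targets=[[0,0,0.05,0,0,0],[0,0,0,0,0,0]])

```text
clock: 17.2
eef_pos: [586.5, -120.8, 87.6]
tool_rot: [-1.572, -0.001, -0.114]
force: [-1.0, -0.8, 5.7]
width: 11.8
```

Emit:
apply_moves(targets=[[0,0,0.05,0,0,0],[0,0,0,0,0,0]])

```text
clock: 17.45
eef_pos: [586.7, -119.9, 87.6]
tool_rot: [-1.573, -0.001, -0.115]
force: [-1.6, -1.7, 5.8]
width: 11.8
```

Emit:
apply_moves(targets=[[0,0,0.05,0,0,0],[0,0,0,0,0,0]])

```text
clock: 17.7
eef_pos: [586.7, -119.6, 87.6]
tool_rot: [-1.576, -0.0, -0.116]
force: [-1.4, -4.4, 7.2]
width: 11.8
```

Emit:
apply_moves(targets=[[0,0,0.05,0,0,0],[0,0,0,0,0,0]])

```text
clock: 17.95
eef_pos: [586.8, -118.6, 87.6]
tool_rot: [-1.577, -0.0, -0.116]
force: [-1.3, -6.3, 7.5]
width: 12.0
```

Emit:
apply_moves(targets=[[0,0,0.1,0,0,0],[0,0,0.1,0,0,0],[0,0,0.1,0,0,0],[0,0,0,0,0,0],[0,0,0,0,0,0]])

```text
clock: 18.58
eef_pos: [588.2, -106.8, 87.6]
tool_rot: [-1.577, -0.0, -0.116]
force: [-1.2, -6.7, 7.9]
width: 11.8
```

```bash
python3 -c "
from h import *
im,c=gap('w11')
cv2.imwrite('pics/w11c.png',cv2.resize(im[150:300,440:640,::-1],None,fx=3.5,fy=3.5,interpolation=cv2.INTER_CUBIC))"
```

```text
t 18.57 pos [ 588.2 -106.8   87.6] rot [-1.577 -0.    -0.116] F [-1.2 -6.7  7.9] w 11.8
lever y [   1.1 -102.7] F clamp [-0.4 -6.8]
orange [496 189] [527 244] clamp y 17.9 42.8 x -25.5 15.8
blue [519 179] [608 258] clamp y 27.7 92.6 x -25.8 22.7
```

Emit:
apply_moves(targets=[[0,0,0.08,0,0,0],[0,0,0.08,0,0,0],[0,0,0.06,0,0,0],[0,0,0,0,0,0],[0,0,0,0,0,0]])

```text
clock: 19.25
eef_pos: [589.1, -98.6, 87.6]
tool_rot: [-1.578, -0.0, -0.117]
force: [-2.1, -7.9, 7.7]
width: 11.9
```

```bash
python3 -c "
from h import *
im,c=gap('w12')
b=max(blobs(im,(5,150,60),(18,255,255),40),key=cv2.contourArea); print(cv2.approxPolyDP(b,2.5,True)[:,0].tolist())
b=max(blobs(im,(100,100,30),(130,255,255),40),key=cv2.contourArea); print(cv2.approxPolyDP(b,2.5,True)[:,0].tolist())
cv2.imwrite('pics/w12c.png',cv2.resize(im[150:300,440:640,::-1],None,fx=4,fy=4,interpolation=cv2.INTER_CUBIC))"
```

```text
t 19.25 pos [589.1 -98.6  87.6] rot [-1.578 -0.    -0.117] F [-2.1 -7.9  7.7] w 11.9
lever y [  1.1 -94.5] F clamp [-1.2 -8.1]
orange [496 189] [528 244] clamp y 26.2 51.0 x -25.5 15.9
blue [511 179] [597 258] clamp y 35.2 92.7 x -25.7 22.6
[[531, 312], [531, 338], [535, 345], [535, 337], [538, 344], [555, 358], [546, 358], [536, 347], [550, 363], [572, 374], [589, 375], [609, 370], [617, 382], [622, 382], [621, 359], [627, 348], [626, 333], [618, 315], [605, 302], [583, 293], [563, 293], [546, 299]]
[[514, 180], [511, 191], [530, 201], [520, 244], [540, 258], [549, 258], [554, 250], [569, 258], [579, 257], [597, 196], [550, 180]]
```

View pics/w12c.png

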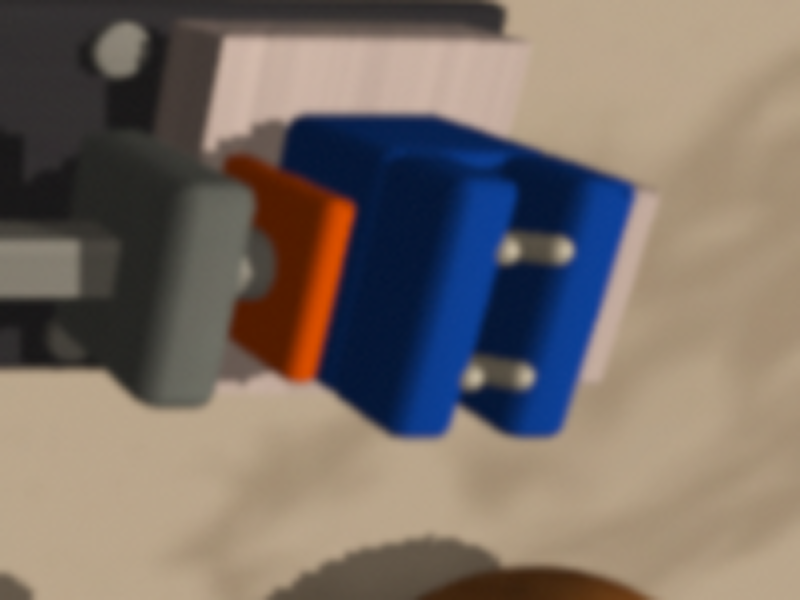

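The pad is now close to the head's long side but still short of it, and the head sits upright in the block. I'll work out the gap from the pad's and the head's top edges.

```bash
python3 -c "
from h import *
c=calibration('wrist'); state()
q=lambda uv,z:((onz(c,uv,z)[:,:2]-t)@Rm).round(1).tolist()
f=lambda l:np.array(l,float)/4+[439.6,149.6]
print('pad front edge',q(f([(355,205),(315,378)]),70),'pad back',q(f([(332,205),(293,375)]),70))
print('head near edge',q(f([(457,178),(395,432)]),80),'head far',q(f([(634,190),(565,432)]),80))
print('jaw front',q(f([(250,190),(210,400)]),74))"
```

```text
t 19.3 pos [589.2 -98.7  87.6] rot [-1.578 -0.    -0.117] F [-1.8 -7.4  7.7] w 12.1
pad front edge [[-17.6, 51.0], [15.9, 51.1]] pad back [[-17.6, 46.8], [15.3, 46.8]]
head near edge [[-25.6, 60.1], [21.8, 60.9]] head far [[-23.5, 92.6], [22.3, 93.7]]
jaw front [[-21.6, 28.7], [18.2, 29.3]]
```

Emit:
apply_moves(targets=[[0,0,-0.12,0,0,0],[0,0,-0.12,0,0,0],[0,0,-0.12,0,0,0],[0,0,-0.12,0,0,0],[0,0,-0.12,0,0,0],[0,0,-0.12,0,0,0],[0,0,0,0,0,0],[0,0,0,0,0,0],[0,0,0,0,0,0]])

```text
clock: 20.42
eef_pos: [586.4, -121.6, 87.6]
tool_rot: [-1.57, -0.001, -0.114]
force: [-2.0, 1.6, 5.6]
width: 11.9
```

```bash
python3 -c "
from h import *
gap('w13')"
```

```text
t 20.43 pos [ 586.4 -121.6   87.6] rot [-1.57e+00 -1.00e-03 -1.14e-01] F [-2.   1.6  5.6] w 11.9
lever y [   1.  -117.5] F clamp [-2.2  1.4]
orange [518 189] [552 244] clamp y 19.4 47.3 x -25.7 16.1
blue [536 180] [625 258] clamp y 28.8 92.4 x -25.8 22.7
```

Emit:
apply_moves(targets=[[0,0,0.1,0,0,0],[0,0,0.1,0,0,0],[0,0,0.1,0,0,0],[0,0,0,0,0,0],[0,0,0,0,0,0]])

```text
clock: 21.1
eef_pos: [587.3, -114.2, 87.6]
tool_rot: [-1.576, -0.0, -0.116]
force: [-1.6, -6.2, 6.6]
width: 11.8
```

```bash
python3 -c "
from h import *
gap('w14')"
```

```text
t 21.1 pos [ 587.3 -114.2   87.6] rot [-1.576 -0.    -0.116] F [-1.6 -6.2  6.6] w 11.8
lever y [   1.  -110.2] F clamp [-0.9 -6.3]
orange [513 189] [546 244] clamp y 22.6 49.3 x -25.6 16.0
blue [529 180] [617 258] clamp y 31.3 92.5 x -25.8 22.4
```

Emit:
apply_moves(targets=[[0,0,0.1,0,0,0],[0,0,0.1,0,0,0],[0,0,0.05,0,0,0],[0,0,0,0,0,0],[0,0,0,0,0,0]])

```text
clock: 21.78
eef_pos: [588.4, -105.2, 87.6]
tool_rot: [-1.577, -0.0, -0.117]
force: [-1.5, -8.2, 7.4]
width: 11.8
```

```bash
python3 -c "
from h import *
gap('w15')"
```

```text
t 21.77 pos [ 588.4 -105.2   87.6] rot [-1.577 -0.    -0.117] F [-1.5 -8.2  7.4] w 11.8
lever y [   1.1 -101. ] F clamp [-0.6 -8.3]
orange [513 189] [546 245] clamp y 31.6 58.1 x -25.5 16.8
blue [519 179] [606 258] clamp y 40.4 92.7 x -25.8 22.7
```

Emit:
apply_moves(targets=[[0,0,0.05,0,0,0],[0,0,0.05,0,0,0],[0,0,0,0,0,0],[0,0,0,0,0,0]])

```text
clock: 22.32
eef_pos: [588.8, -102.0, 87.6]
tool_rot: [-1.578, -0.0, -0.117]
force: [-1.2, -8.6, 7.7]
width: 11.8
```

```bash
python3 -c "
from h import *
gap('w16')"
```

```text
t 22.32 pos [ 588.8 -102.    87.6] rot [-1.578 -0.    -0.117] F [-1.2 -8.6  7.7] w 11.8
lever y [  1.1 -97.8] F clamp [-0.2 -8.7]
orange [513 189] [545 244] clamp y 34.7 60.8 x -25.5 16.0
blue [517 179] [604 258] clamp y 43.4 93.8 x -25.7 22.7
```

Emit:
apply_moves(targets=[[0,0,0.05,0,0,0],[0,0,0.04,0,0,0],[0,0,0,0,0,0],[0,0,0,0,0,0]])

```text
clock: 22.88
eef_pos: [589.0, -99.4, 87.6]
tool_rot: [-1.58, -0.0, -0.117]
force: [-2.3, -10.6, 7.0]
width: 12.2
```

```bash
cat >> h.py <<'E'
def prof(name):
    # along the pad's centre line: orange strip rows in the picture, and jaw front edge
    im=cv2.imread(f"pics/{name}.png"); cv2.imwrite(f"pics/{name}c.png",cv2.resize(im[150:300,440:640],None,fx=4,fy=4,interpolation=cv2.INTER_CUBIC))
    print("row218",[tuple(int(v) for v in im[218,x,::-1]) for x in range(480,560,2)])
E
python3 -c "
from h import *
gap('w17'); prof('w17')"
```

```text
t 22.88 pos [589.  -99.4  87.6] rot [-1.58  -0.    -0.117] F [ -2.3 -10.6   7. ] w 12.2
lever y [  1.1 -95.2] F clamp [ -1.  -10.8]
orange [510 189] [542 244] clamp y 35.1 61.0 x -25.5 15.9
blue [514 179] [600 258] clamp y 43.9 93.9 x -25.7 22.6
row218 [(70, 66, 60), (69, 66, 60), (69, 66, 59), (61, 58, 53), (40, 40, 37), (38, 37, 35), (39, 39, 35), (38, 38, 36), (38, 38, 34), (41, 42, 38), (54, 54, 50), (67, 67, 61), (81, 81, 74), (95, 95, 86), (102, 101, 92), (105, 103, 94), (107, 106, 96), (108, 107, 97), (108, 107, 98), (100, 100, 90), (78, 75, 68), (75, 60, 51), (81, 33, 11), (81, 26, 0), (82, 27, 0), (85, 28, 0), (119, 40, 0), (154, 52, 0), (127, 43, 0), (112, 38, 3), (49, 26, 42), (7, 23, 53), (5, 21, 52), (4, 22, 53), (6, 24, 55), (6, 28, 68), (10, 38, 89), (10, 48, 113), (12, 58, 137), (13, 63, 146)]
```

Emit:
apply_moves(targets=[[0,0,0.05,0,0,0],[0,0,0.05,0,0,0],[0,0,0,0,0,0],[0,0,0,0,0,0]])

```text
clock: 23.42
eef_pos: [589.3, -96.9, 87.6]
tool_rot: [-1.582, 0.0, -0.118]
force: [-2.2, -11.9, 9.1]
width: 12.2
```

```bash
python3 -c "
from h import *
gap('w18'); prof('w18')"
```

```text
t 23.43 pos [589.3 -96.9  87.6] rot [-1.582  0.    -0.118] F [ -2.2 -11.9   9.1] w 12.2
lever y [  1.1 -92.7] F clamp [ -0.8 -12.1]
orange [509 189] [539 245] clamp y 36.7 61.0 x -25.4 16.7
blue [512 179] [598 258] clamp y 44.1 93.9 x -25.6 22.5
row218 [(70, 67, 59), (69, 66, 60), (69, 66, 59), (62, 60, 54), (42, 42, 38), (37, 38, 34), (38, 38, 35), (38, 37, 35), (37, 38, 35), (41, 41, 38), (52, 52, 47), (66, 66, 60), (80, 80, 73), (94, 95, 85), (102, 102, 93), (105, 103, 95), (105, 104, 95), (108, 106, 97), (108, 107, 98), (102, 101, 90), (84, 57, 44), (80, 27, 0), (81, 27, 0), (82, 27, 0), (96, 32, 0), (142, 48, 0), (152, 51, 0), (120, 40, 0), (85, 33, 26), (18, 23, 51), (6, 23, 53), (6, 22, 54), (6, 23, 54), (5, 25, 60), (7, 32, 78), (10, 43, 102), (10, 53, 126), (12, 61, 143), (13, 63, 148), (14, 64, 149)]
```

View pics/w18c.png

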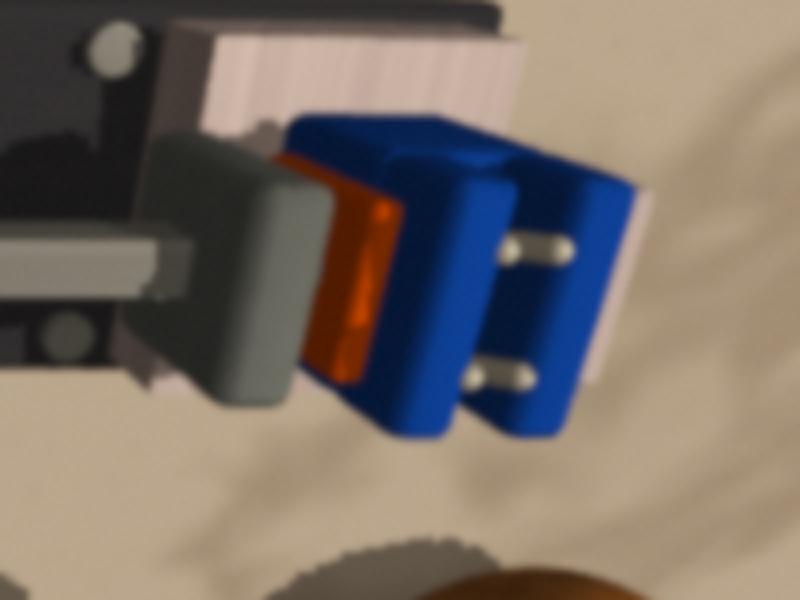

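```bash
python3 -c "
from h import *
c=calibration('wrist'); state()
q=lambda uv,z:((onz(c,uv,z)[:,:2]-t)@Rm).round(1).tolist()
f=lambda l:np.array(l,float)/4+[439.6,149.6]
print('pad front',q(f([(402,205),(362,378)]),70),'jaw front',q(f([(333,190),(290,400)]),74),'head far',q(f([(634,190),(565,432)]),80))"
```

```text
t 23.48 pos [589.3 -96.9  87.6] rot [-1.582  0.    -0.118] F [ -1.8 -12.7   8.4] w 12.0
pad front [[-17.6, 60.9], [16.0, 61.4]] jaw front [[-21.6, 44.8], [18.2, 45.7]] head far [[-23.5, 93.6], [22.2, 94.6]]
```

Emit:
apply_moves(targets=[[0,0,0,0,0,0],[0,0,0,0,0,0],[0,0,0,0,0,0],[0,0,0,0,0,0]])

```text
clock: 23.98
eef_pos: [589.4, -96.9, 87.6]
tool_rot: [-1.582, 0.0, -0.118]
force: [-2.2, -12.1, 8.1]
width: 11.9
```

```bash
python3 -c "
from h import *
state(); print(finish_job())"
```

```text
t 23.98 pos [589.4 -96.9  87.6] rot [-1.582  0.    -0.118] F [ -2.2 -12.1   8.1] w 11.9
the job is handed in; nothing more can be done
None
```

The large blue head is plugged fully into the clamp socket, and the orange pad is pressed about half way in against it. I handed the job in at 24.0 s of 72 s with the gripper still holding the red lever forward; no verdict was reported.

**Seating:** the head went in with almost no force until it bottomed at tool height 42.3 mm, which puts its origin about 12 mm up. After release, the wrist picture showed it upright and square in the block. I estimated the sideways fit from the pictures rather than measuring it to the millimetre.

**Pumping:** it took two strokes of the lever, and the jaw was never touched directly. On the lever's return after the first stroke, the pad face appeared to slip back about 4 mm, which I did not expect. The second stroke made up for it.

**Last checks:**

| Check | Reading | Required |
|---|---|---|
| Lever forward of rest | about 24.7 mm, near its 25 mm end stop | 2 mm or more |
| Force along the clamp on the gripper from the lever | about 12 N | over 1 N |
| Pad pressed in, from lever travel after touch | about 4.9 mm | 3 to 9 mm |
| Pad pressed in, from the pad-to-jaw distance in the pictures | about 6.2 mm | 3 to 9 mm |

- **Disagreement:** the two pad readings differ by about 1.3 mm, but both are inside the allowed range.
- **Not measured:** I had no direct reading of the pad's force on the head. I also did not check the bystanders at the end, though none of the planned paths went near them.

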